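# Scoop out two stone-setting packers and strike off the rest

## Robot

A 6-joint arm with a two-finger parallel gripper is mounted at the origin on the work surface. World frame = base frame: x ahead of the robot, y to its left, z up, the work surface at z = 0. Lengths are in m, angles in rad, forces in N, time in s.
With the tool pointing down it reaches from about 0.35 to 0.775 m from the base axis. Payload 5.5 kg.
Tool frame: the origin (TCP) lies midway between the tips of the shut fingers; the grasp point (between the pads) lies 19 mm behind it; z points along the fingers, x is the direction in which the jaws open and shut, and the axes are right-handed (so a half turn about z gives the same grasp; the last joint's range is limited). The gripper opens to 85 mm and grips with 20 to 120 N. Pads are 22 mm wide; open, the fingers measure 114 mm over their backs; the gripper's body (76 mm by 85 mm) begins 54 mm behind the grasp point. The pads swing forward as they close: fully open they stand 13 mm farther back than shut.
Start: joints at [-1.27, 0.313, 0.046, 1.304, 0, 1.431], TCP at [0.245, -0.52, 0.201] pointing down, gripper open.
Joint ranges: [-2.76, 2.76], [-0.86, 1.69], [-1.03, 1.26], [-2.2, 2.34], [-1.47, 1.5], [-3.14, 3.14]. Speed limits (rad/s): [2.57, 2.57, 3.14, 3.14, 3.14, 3.14].

## Interface

Orientations are given as a unit quaternion [w, x, y, z].
In Python, from workcell import env gives the robot as it stands.
- The arm moves only by the tool servo_tool, never from a script. Its argument "targets" is a list of rows, each an object with "xyz": the shift along the tool's x, y, z in m, a list of three; "twist": the turn, a rotation vector about the tool's x, y, z in rad, a list of three; "jaw": the opening, from 0 (shut) to 1 (fully open). A call has 1 to 12 rows; each row is the pose to reach, as a shift and turn from the pose commanded when the call began, along the tool's axes at that moment; what a row does not reach only later rows make up. A row lasts 1/12 s, in which the tool goes at most 41.7 mm and 7.16 degrees, less where a joint would pass 70% of its speed; a pose out of reach is approached as far as the arm can. A call with a gripper value outside its range is refused whole. The fingers move at their own pace and stop on an object; "squeeze" is the grip in N (left out, the last holds). Time passes only in rows, so rows that repeat a pose let the fingers close. It gives the time, the measured TCP pose, the force and the opening at its end, in the units of the state.
- env.get_state(): the state, without advancing time (a new reading comes with each control period).
- env.read_camera(name): name is "scene" or "top" or "wrist"; returns a dict with "color" (480x640x3 uint8, red, green, blue), "depth" (480x640 float32, m along the optical axis (not along the pixel's ray), 0 where there is no reading), "fx", "fy", "cx", "cy" (pixels), "eye" and "attitude" of the camera in the world. Camera axes: x right, y down, z forward; pixel columns grow to the right and rows downward; lengths in m; the calibration is good to about 2 mm. A picture is of the moment at which its call begins.
- env.hand_in(): hands the job in, once; it reports no verdict.
The state is a dict: "clock": time; "joint_pos": joint angles; "qvel": joint speeds; "tau": joint torques, N m; "tcp_pos": TCP position; "orientation": TCP orientation; "wrist_force": force on the tool from outside, world axes, zero at the start; "ft_torque": the same for the moment, N m; "finger_gap": finger opening in m.
Only numpy, scipy, OpenCV 4.12 (cv2) and the standard library are available. Lean on these libraries where they do the work, as an engineer would, in place of code of your own. Each camera call takes 0.05 s, during which the arm holds its last target. There are 200 camera calls.

## Task

Take the flat measuring scoop by its upright wooden grip, run it flat along the bench in under the stack of four packers in the rack, and raise it so that the whole stack is lifted a little off its rails. Then draw it straight back out under the rack's strike bar, which holds back the upper two packers so that they drop on to the rails, and set the scoop down flat on the bench clear of the rack, released, with just the lower two packers lying level in it. Do not touch the packers with the fingers.

Things in the scene. Friction and masses are not known exactly. Their poses are not given: they have to be found in the camera images.
- scoop_grip (a point): Measuring scoop: steel strip 48 wide, 4 thick, with upright 26x26 mm wooden grip post 100 tall. Point on post's axis, 85 above the underside; grip here. z up, +x from post to pocket, faces square to x, y. Cross walls bound the pocket, x 64 to 156 mm (centre 110), rims 34 above underside; tip at x 159, heel at -60. Two packers fill it level, 6 over the rims. 0.36 kg, balanced near post.
- rack: Fixed rack. Origin on bench under stack's middle; +x goes deeper, mouth at -x. Two rails, tops 46 mm up, carry the packers' ends; the 74 wide channel between them is open at bench level and both ends. Strike bar across mouth: x -49 to -37, z 100 to 118. With pocket centre at origin, scoop raised 42 meets the packers; raised 54 (48 to 58) packer 2 passes under the bar, 3 is held back.
- packer2: Second from the bottom of a stack of four like loose wooden packers, each 60 (x) by 100 (y) by 18 mm thick, 50 g, lying on the rails, long way across the channel. Origin at the centre of its underside, z up, 64 mm above the bench at the start. It and the one below it (not listed) are the two to bring out.
- packer3: Third packer from the bottom, like the others. Origin at the centre of its underside, z up, 82 mm above the bench at the start (stack's top at 118 mm). It and the one above it (not listed) stay in the rack and come to rest on the rails, flat or leaning.
Not all that is in view belongs to the job. Leave any pink look-alike of the part that bears scoop_grip alone.

How it is judged:
On the way, in this order (a step that is already met when the one before it is completed fails the run):
1. the whole stack is lifted off the rails, still inside the rack (z of packer2 in the frame of rack above 0.067 m and z of packer3 in the frame of rack above 0.085 m and x of packer2 in the frame of rack between -0.035 and 0.035 m and x of packer3 in the frame of rack between -0.045 and 0.04 m and y of packer3 in the frame of rack between -0.02 and 0.02 m), for 0.1 s.
2. the lower two packers are drawn out under the strike bar on the scoop while the upper two stay behind in the rack (x of packer2 in the frame of rack below -0.085 m and x of packer2 in the frame of scoop_grip between 0.08 and 0.14 m and y of packer2 in the frame of scoop_grip between -0.025 and 0.025 m and z of packer2 in the frame of scoop_grip between -0.07 and -0.056 m and x of packer3 in the frame of rack between -0.045 and 0.04 m and y of packer3 in the frame of rack between -0.02 and 0.02 m), for 0.1 s.
At the end, for the whole second after the job is handed in: Scoop released flat on the bench (6 mm, 7 degrees), its grip over 180 mm from the rack's origin; packer 2 level (7 degrees) on packer 1 in the pocket, within 30 mm of its centre; packer 3 dropped in the rack (within 45 mm of its middle), flat or leaning on the rails or packer 4; all at rest (x of packer2 in the frame of scoop_grip between 0.08 and 0.14 m and y of packer2 in the frame of scoop_grip between -0.025 and 0.025 m and z of packer2 in the frame of scoop_grip between -0.07 and -0.056 m and x of packer3 in the frame of rack between -0.045 and 0.04 m and y of packer3 in the frame of rack between -0.02 and 0.02 m and z of packer3 in the frame of rack between 0.04 and 0.095 m and horizontal distance between scoop_grip and rack above 0.18 m and height (world z) of scoop_grip between 0.078 and 0.091 m and angle between scoop_grip's own z axis and vertical below 0.12 rad and angle between the z axis of packer2 and the z axis of scoop_grip, either way round below 0.12 rad and linear speed of each of packer2, packer3 below 0.02 m/s); the robot touches nothing.
It fails at once if the fingers touch the packers (contact force between any of packer2, packer3 and the fingers above 1 N).
It also fails if it takes over 54 s, if anything falls off the work surface, if the arm or the gripper's body presses on something with over 40 N, if the wrist force passes 120 N, or if a joint passes its speed limit or range.

## Working session

There is one attempt and no reset: what is moved stays moved. The work goes in short steps, Python scripts to look and compute and a tool call to move; the robot and the scene stay as the last step left them, time stands still between calls to the robot, and variables do not carry over. Pictures are saved under pics/ and viewed, about 8 in all and at most 12, crops included, and the job is handed in when it is done.

Besides the shell and the picture viewer there is one more tool, called after ">>>" as name([rows], argument=value, ...), one row to a line, values as JSON. servo_tool: Moves the arm, as the interface text tells. Its arguments: {"type":"object","properties":{"targets":{"type":"array","items":{"type":"object","properties":{"xyz":{"type":"array","items":{"type":"number"}},"twist":{"type":"array","items":{"type":"number"}},"jaw":{"type":"number"}}}},"squeeze":{"type":"number"}},"required":["targets"]}

```bash
mkdir -p pics; ls; cat > h.py <<'E'
import numpy as np, cv2
from workcell import env
from scipy.spatial.transform import Rotation as R
def rot(q): return R.from_quat([q[1],q[2],q[3],q[0]]).as_matrix()
def cloud(c):
    d=c["depth"]; v,u=np.mgrid[:480,:640]
    p=np.stack([(u-c["cx"])/c["fx"]*d,(v-c["cy"])/c["fy"]*d,d],-1)
    a=np.array(c["attitude"]); A=rot(a) if a.size==4 else a
    w=p@A.T+np.array(c["eye"]); w[d==0]=np.nan
    return w
def save(c,n): cv2.imwrite("pics/"+n,c["color"][:,:,::-1])
E
python3 - <<'E'
from h import *
for n in("top","scene"):
    c=env.read_camera(n); save(c,n+"0.png"); np.savez(n+"0.npz",w=cloud(c),col=c["color"]); print(n,c["eye"],c["attitude"],c["fx"])
print(env.get_state())
E
```

```text
pics
top [0.37815755 0.10146254 1.26009077] [-0.05744939  0.70782965 -0.70168988  0.05751578] 616.3131913746553
scene [1.19435073 0.74769994 0.88267799] [-0.1604557   0.33795789  0.84652891 -0.37871789] 593.0194483083668
{'clock': 0.1, 'joint_pos': array([-1.26962838e+00,  3.13943301e-01,  4.51117117e-02,  1.30362495e+00,
        1.25368599e-05,  1.43116582e+00]), 'qvel': array([-0.0017332 , -0.00226224,  0.00163326,  0.00044945, -0.00172262,
        0.00035991]), 'tau': array([ 2.27804652e-03, -4.81726956e+01,  2.99244207e+01,  1.27602121e-02,
       -1.22906367e-04, -3.02808061e-06]), 'tcp_pos': array([ 0.24515833, -0.51955896,  0.20049568]), 'orientation': array([-5.42477729e-04,  8.44588874e-01, -5.35414742e-01, -6.28356824e-04]), 'wrist_force': array([0.57750912, 0.09109784, 0.32663306]), 'ft_torque': array([-0.00433912, -0.00213962, -0.01905461]), 'finger_gap': 0.08522907934417076}
```

View pics/top0.png

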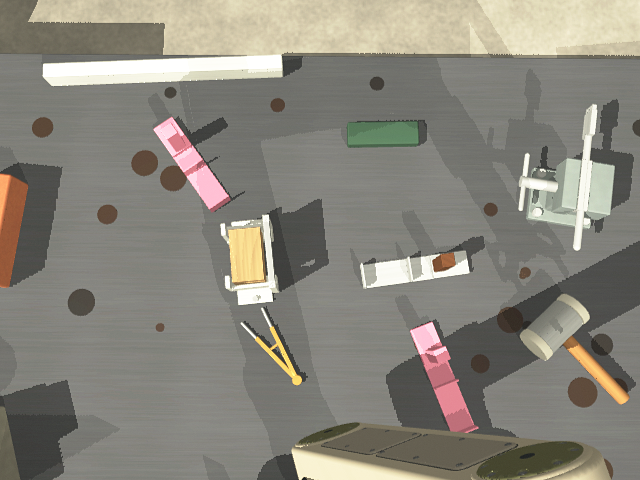

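View pics/scene0.png

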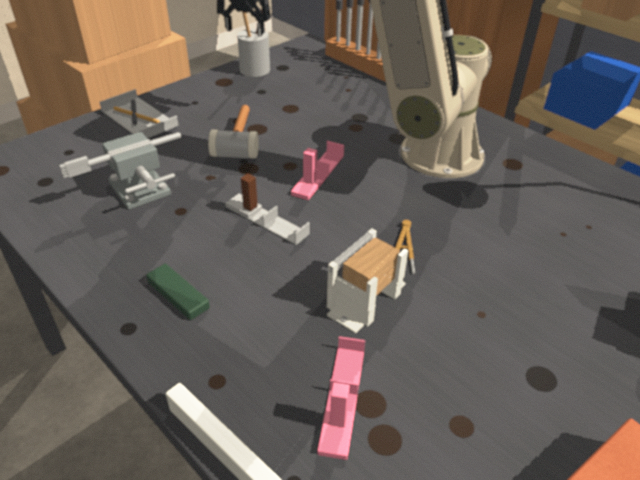

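The scoop (white strip, brown post at top-view pixel 444,262) has its pocket pointing left to the rack (247,255). The strike bar is on the rack's right, at about (270,240), and the pink look-alikes are set apart from both. Next I'll measure them.

```bash
cat > m.py <<'E'
from h import *
def obj(w,col,m):
    p=w[m]; return p
z=np.load("top0.npz"); w=z["w"]; col=z["col"].astype(int); hsv=cv2.cvtColor(z["col"],cv2.COLOR_RGB2HSV)
v,u=np.mgrid[:480,:640]
def rect(p):
    r=cv2.minAreaRect((p[:,:2]*1000).astype(np.float32)); return r
box=lambda a,b,c,d:(u>a)&(u<b)&(v>c)&(v<d)
print("table z",np.nanmedian(w[...,2][box(300,340,180,220)]))
# scoop
m=box(345,490,235,300)&(w[...,2]>0.012)&(w[...,2]<.2); print("scoop hi",rect(w[m]),w[m].mean(0))
m=box(345,490,235,300)&(w[...,2]>0.094); p=w[m];print("post top",rect(p),p.mean(0),np.median(p[:,2]),len(p))
m=box(345,490,235,300)&(w[...,2]>0.002)&(hsv[...,1]<40)&(hsv[...,2]>140); print("strip",rect(w[m]),w[m].mean(0))
m=box(345,490,235,300)&(w[...,2]>0.028)&(w[...,2]<.042); p=w[m]; print("rims",len(p))
l,lab,cen=cv2.kmeans(p[:,:2].astype(np.float32),2,None,(3,50,1e-5),5,0)
for k in(0,1):
  q=p[lab[:,0]==k];print(rect(q),q.mean(0),len(q))
# rack
rk=box(215,285,205,312)
m=rk&(w[...,2]>.11)&(hsv[...,1]>70)&(hsv[...,2]>120); p=w[m];print("stack",rect(p),p.mean(0),np.median(p[:,2]))
m=rk&(hsv[...,1]<60)&(hsv[...,2]>120)&(w[...,2]>.005);p=w[m];print("rack",rect(p))
for a in np.arange(0,.24,.01):
  q=p[(p[:,2]>=a)&(p[:,2]<a+.01)]
  if len(q)>15: print(round(a,2),len(q),rect(q))
E
python3 m.py
python3 -c "
import cv2
a=cv2.imread('pics/top0.png')[190:330,200:300];b=cv2.imread('pics/scene0.png')[190:350,290:440]
import numpy as np
cv2.imwrite('pics/crop.png',np.hstack([cv2.resize(a,(400,560)),cv2.resize(b,(400,560))]))"
```

```text
table z -0.0008253122338316432
scoop hi ((530.4955444335938, -103.97830200195312), (48.24848175048828, 218.6305389404297), 8.5025053024292) [ 0.53475078 -0.14604748  0.04382884]
post top ((537.8256225585938, -153.14492797851562), (26.138038635253906, 26.103269577026367), 8.168906211853027) [ 0.53760426 -0.15290844  0.09887507] 0.0990995005669475 189
strip ((516.0878295898438, -105.33283996582031), (85.34053039550781, 220.5126190185547), 5.392592430114746) [ 0.52826153 -0.10103738  0.00900309]
rims 112
((515.238525390625, 2.5214130878448486), (46.932861328125, 3.4607346057891846), 8.530362129211426) [0.51532271 0.0025146  0.03276499] 43
((538.3508911132812, -123.06094360351562), (47.47796630859375, 75.94168853759766), 17.028718948364258) [ 0.52975749 -0.11134881  0.03317719] 69
stack ((542.484619140625, 228.84918212890625), (100.701171875, 60.05842208862305), 6.1837897300720215) [0.54154241 0.22870449 0.11732474] 0.11736311629109497
rack ((533.2452392578125, 240.9853515625), (190.0362091064453, 124.30518341064453), 6.54618501663208)
0.0 291 ((538.649658203125, 234.4368896484375), (121
[... 431 characters left out ...]
.57862854003906, 87.9430923461914), 2.6349616050720215)
0.07 39 ((542.1325073242188, 225.218017578125), (132.332275390625, 91.35503387451172), 6.27479887008667)
0.08 256 ((540.8379516601562, 225.03810119628906), (130.49197387695312, 91.11243438720703), 6.428832054138184)
0.09 27 ((542.6424560546875, 226.1416015625), (133.01730346679688, 90.64094543457031), 5.955268859863281)
0.1 31 ((540.7894897460938, 225.296142578125), (130.19381713867188, 91.21681213378906), 6.746842861175537)
0.11 513 ((544.4638671875, 226.4493408203125), (138.11660766601562, 92.20626068115234), 6.711776256561279)
0.12 59 ((544.8793334960938, 225.1985626220703), (135.01324462890625, 89.22134399414062), 6.964311599731445)
```

View pics/crop.png

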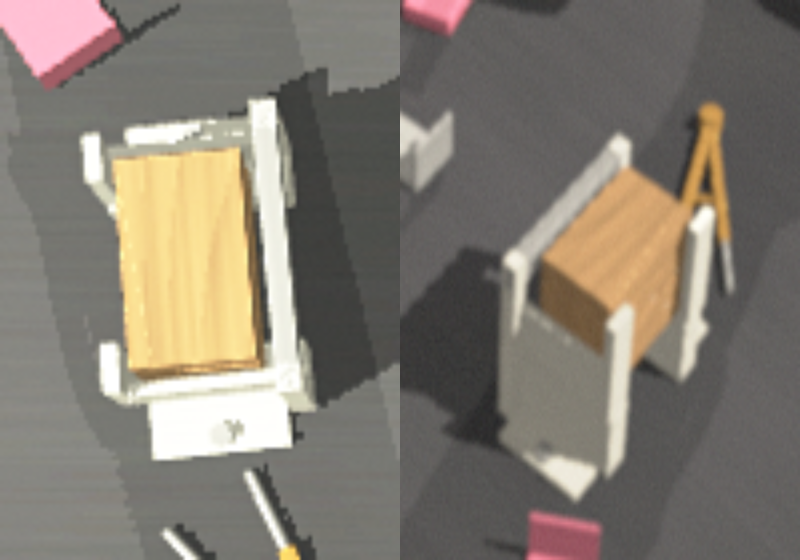

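```bash
cat >> h.py <<'E'
def goal(xyz,yaw):
    s=env.get_state(); T=rot(s["orientation"]); G=np.array([[np.cos(yaw),np.sin(yaw),0],[np.sin(yaw),-np.cos(yaw),0],[0,0,-1]])
    print("shift",(T.T@(np.array(xyz)-s["tcp_pos"])).round(4),"twist",R.from_matrix(T.T@G).as_rotvec().round(3),"dist",np.linalg.norm(np.array(xyz)-s["tcp_pos"]).round(3),"t",s["clock"])
E
python3 - <<'E'
from h import *
z=np.load("top0.npz"); w=z["w"]; hsv=cv2.cvtColor(z["col"],cv2.COLOR_RGB2HSV); v,u=np.mgrid[:480,:640]
m=(u>215)&(u<285)&(v>205)&(v<312)&(w[...,2]>.113)&(hsv[...,1]<60)&(hsv[...,2]>120)
p=w[m][:,:2]; ang=np.deg2rad(96.4); o=np.array([.5425,.2288])
U=np.array([np.cos(ang),np.sin(ang)]); V=np.array([-U[1],U[0]])
a=(p-o)@U; b=(p-o)@V
s=a<-25e-3; r=cv2.minAreaRect((p[s]*1000).astype(np.float32)); print("bar",r,np.percentile(a[s],[2,50,98]),b[s].min(),b[s].max())
sl=np.polyfit(b[s],a[s],1); print("bar slope deg",np.rad2deg(np.arctan(sl[0])),sl[1])
print("back",np.percentile(a[a>.025],[2,98]), b.min(),b.max())
h=w[...,2]; print("right-side max height",np.nanmax(h[100:260,500:600]),np.nanmax(h[235:330,380:520]))
goal([.538,-.153,.2],np.deg2rad(98.3))
E
```

```text
bar ((549.1460571289062, 186.66806030273438), (138.11431884765625, 12.051897048950195), 6.6937947273254395) [-0.04842306 -0.04273136 -0.03709148] -0.07095643430560716 0.06711853656579471
bar slope deg -0.2040590970406235 -0.04275754882620785
back [0.03496265 0.04318819] -0.07095643430560716 0.06711853656579471
right-side max height 0.13449218740595015 0.10360636342224128
shift [-0.2066 -0.4212  0.0009] twist [-2.000e-03  0.000e+00 -2.846e+00] dist 0.469 t 0.1
```

>>> servo_tool([
  {"xyz": [-0.017,-0.035,0],"twist": [0,0,-0.1],"jaw": 1},
  {"xyz": [-0.034,-0.07,0],"twist": [0,0,-0.22],"jaw": 1},
  {"xyz": [-0.051,-0.105,0],"twist": [0,0,-0.34],"jaw": 1},
  {"xyz": [-0.068,-0.14,0],"twist": [0,0,-0.46],"jaw": 1},
  {"xyz": [-0.086,-0.175,0],"twist": [0,0,-0.58],"jaw": 1},
  {"xyz": [-0.103,-0.21,0],"twist": [0,0,-0.7],"jaw": 1},
  {"xyz": [-0.12,-0.245,0],"twist": [0,0,-0.82],"jaw": 1},
  {"xyz": [-0.137,-0.28,0],"twist": [0,0,-0.94],"jaw": 1},
  {"xyz": [-0.155,-0.315,0],"twist": [0,0,-1.06],"jaw": 1},
  {"xyz": [-0.172,-0.35,0],"twist": [0,0,-1.18],"jaw": 1},
  {"xyz": [-0.189,-0.385,0],"twist": [0,0,-1.3],"jaw": 1},
  {"xyz": [-0.2066,-0.421,0],"twist": [0,0,-1.42],"jaw": 1},
], squeeze=100)

```text
clock: 1.1
tcp_pos: [0.5385, -0.1518, 0.201]
orientation: [-0.0, 0.989, 0.147, -0.0]
wrist_force: [0.4, -1.7, 0.5]
finger_gap: 0.0851
```

>>> servo_tool([
  {"xyz": [0,0,0],"twist": [0,0,-0.12],"jaw": 1},
  {"xyz": [0,0,0],"twist": [0,0,-0.24],"jaw": 1},
  {"xyz": [0,0,0],"twist": [0,0,-0.36],"jaw": 1},
  {"xyz": [0,0,0],"twist": [0,0,-0.48],"jaw": 1},
  {"xyz": [0,0,0],"twist": [0,0,-0.6],"jaw": 1},
  {"xyz": [0,0,0],"twist": [0,0,-0.72],"jaw": 1},
  {"xyz": [0,0,0],"twist": [0,0,-0.84],"jaw": 1},
  {"xyz": [0,0,0],"twist": [0,0,-0.96],"jaw": 1},
  {"xyz": [0,0,0],"twist": [0,0,-1.08],"jaw": 1},
  {"xyz": [0,0,0],"twist": [0,0,-1.2],"jaw": 1},
  {"xyz": [0,0,0],"twist": [0,0,-1.32],"jaw": 1},
  {"xyz": [0,0,0],"twist": [0,0,-1.426],"jaw": 1},
])

```text
clock: 2.1
tcp_pos: [0.5376, -0.1534, 0.2007]
orientation: [-0.001, 0.652, 0.758, -0.0]
wrist_force: [0.6, -0.2, 0.1]
finger_gap: 0.0852
```

```bash
python3 - <<'E'
from h import *
c=env.read_camera("wrist"); save(c,"w1.png"); w=cloud(c); hsv=cv2.cvtColor(c["color"],cv2.COLOR_RGB2HSV)
m=(w[...,2]>.092)&(w[...,2]<.106)&(np.hypot(w[...,0]-.538,w[...,1]+.153)<.035)
p=w[m]; print(len(p)); 
if len(p)>20: print(cv2.minAreaRect((p[:,:2]*1000).astype(np.float32)),np.median(p[:,2]))
goal([.538,-.153,.066],np.deg2rad(98.3)); s=env.get_state(); print(s["tcp_pos"],s["joint_pos"])
E
```

```text
1429
((537.1290893554688, -156.6707763671875), (25.511795043945312, 25.768489837646484), 8.504161834716797) 0.10010049507641117
shift [0.0003 0.0006 0.1348] twist [-0.001 -0.001  0.01 ] dist 0.135 t 2.15
[ 0.53760903 -0.15346488  0.20076752] [-4.21605768e-01  2.83219908e-01  3.60367260e-03  1.29224378e+00
 -6.88997592e-05 -5.76756011e-01]
```

View pics/w1.png

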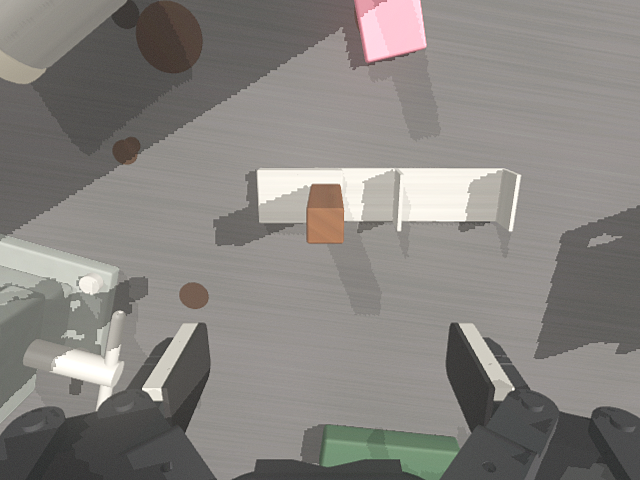

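The wrist picture shows the post at (325,215), square between the open jaws at about x 205 and 455. I'll descend and grip.

>>> servo_tool([
  {"xyz": [-0.001,0.0005,0.015],"jaw": 1},
  {"xyz": [-0.001,0.0005,0.035],"jaw": 1},
  {"xyz": [-0.001,0.0005,0.06],"jaw": 1},
  {"xyz": [-0.001,0.0005,0.085],"jaw": 1},
  {"xyz": [-0.001,0.0005,0.11],"jaw": 1},
  {"xyz": [-0.001,0.0005,0.125],"jaw": 1},
  {"xyz": [-0.001,0.0005,0.134],"jaw": 1},
  {"xyz": [-0.001,0.0005,0.134],"jaw": 0.6},
  {"xyz": [-0.001,0.0005,0.134],"jaw": 0.4},
  {"xyz": [-0.001,0.0005,0.134],"jaw": 0.2},
  {"xyz": [-0.001,0.0005,0.134],"jaw": 0.1},
  {"xyz": [-0.001,0.0005,0.134],"jaw": 0},
], squeeze=100)

```text
schema error: expected keys xyz, twist, jaw
```

>>> servo_tool([
  {"xyz": [0,0,0],"jaw": 0},
  {"xyz": [0,0,0],"jaw": 0},
  {"xyz": [0,0,0],"jaw": 0},
  {"xyz": [0,0,0],"jaw": 0},
])

```text
schema error: expected keys xyz, twist, jaw
```

```bash
python3 - <<'E'
from h import *
c=env.read_camera("top"); w=cloud(c); np.savez("top1.npz",w=w,col=c["color"]); save(c,"top1.png")
v,u=np.mgrid[:480,:640]
p=w[(u>350)&(u<372)&(v>240)&(v<300)&(w[...,2]>.025)&(w[...,2]<.045)]
print("tip wall",len(p),p.mean(0),cv2.minAreaRect((p[:,:2]*1000).astype(np.float32)))
s=env.get_state(); print(s["tcp_pos"],s["finger_gap"],s["wrist_force"]); T=rot(s["orientation"]); print(np.rad2deg(np.arctan2(T[1,0],T[0,0])))
E
```

```text
tip wall 46 [0.51460031 0.0025168  0.03275867] ((514.4660034179688, 2.3244266510009766), (47.93750762939453, 3.5118236541748047), 8.723075866699219)
[ 0.53764343 -0.15347976  0.20081319] 0.08544534442875196 [-0.52094984 -0.45058498 -0.7130009 ]
98.33669268679769
```

Every row needs a twist, so I'll send both calls again.

>>> servo_tool([
  {"xyz": [-0.001,0.0005,0.015],"twist": [0,0,0],"jaw": 1},
  {"xyz": [-0.001,0.0005,0.035],"twist": [0,0,0],"jaw": 1},
  {"xyz": [-0.001,0.0005,0.06],"twist": [0,0,0],"jaw": 1},
  {"xyz": [-0.001,0.0005,0.085],"twist": [0,0,0],"jaw": 1},
  {"xyz": [-0.001,0.0005,0.11],"twist": [0,0,0],"jaw": 1},
  {"xyz": [-0.001,0.0005,0.125],"twist": [0,0,0],"jaw": 1},
  {"xyz": [-0.001,0.0005,0.134],"twist": [0,0,0],"jaw": 1},
  {"xyz": [-0.001,0.0005,0.134],"twist": [0,0,0],"jaw": 0.6},
  {"xyz": [-0.001,0.0005,0.134],"twist": [0,0,0],"jaw": 0.4},
  {"xyz": [-0.001,0.0005,0.134],"twist": [0,0,0],"jaw": 0.2},
  {"xyz": [-0.001,0.0005,0.134],"twist": [0,0,0],"jaw": 0.1},
  {"xyz": [-0.001,0.0005,0.134],"twist": [0,0,0],"jaw": 0},
], squeeze=100)

```text
clock: 3.2
tcp_pos: [0.5395, -0.155, 0.0686]
orientation: [0.001, 0.654, 0.756, 0.0]
wrist_force: [0.1, -4.2, 2.8]
finger_gap: 0.0257
```

>>> servo_tool([
  {"xyz": [0,0,0],"twist": [0,0,0],"jaw": 0},
  {"xyz": [0,0,0],"twist": [0,0,0],"jaw": 0},
  {"xyz": [0,0,0],"twist": [0,0,0],"jaw": 0},
  {"xyz": [0,0,0],"twist": [0,0,0],"jaw": 0},
  {"xyz": [0,0,-0.002],"twist": [0,0,0],"jaw": 0},
  {"xyz": [0,0,-0.005],"twist": [0,0,0],"jaw": 0},
  {"xyz": [0,0,-0.005],"twist": [0,0,0],"jaw": 0},
  {"xyz": [0,0,-0.005],"twist": [0,0,0],"jaw": 0},
])

```text
clock: 3.87
tcp_pos: [0.5391, -0.1547, 0.0731]
orientation: [0.001, 0.654, 0.757, 0.0]
wrist_force: [-0.5, 0.3, -0.4]
finger_gap: 0.0002
```

```bash
cat > tip.py <<'E'
from h import *
import sys
def look(tag,u0=350,u1=372,v0=235,v1=305):
    c=env.read_camera("top"); w=cloud(c); save(c,tag+".png"); np.savez(tag+".npz",w=w,col=c["color"])
    v,u=np.mgrid[:480,:640]; hsv=cv2.cvtColor(c["color"],cv2.COLOR_RGB2HSV)
    m=(u>u0)&(u<u1)&(v>v0)&(v<v1)&(w[...,2]>.025)&(w[...,2]<.055)&(hsv[...,1]<60); p=w[m]
    print("tip wall",len(p),p.mean(0),np.median(p[:,2]),cv2.minAreaRect((p[:,:2]*1000).astype(np.float32)))
    s=env.get_state(); T=rot(s["orientation"]); print(s["tcp_pos"],s["finger_gap"],s["wrist_force"],"yaw",np.rad2deg(np.arctan2(T[1,0],T[0,0])),"t",s["clock"])
if __name__=="__main__": look(sys.argv[1],*map(int,sys.argv[2:]))
E
python3 tip.py t2; python3 -c "
from h import *
goal([.571,-.019,.071],np.deg2rad(96.7))"
```

```text
tip wall 46 [0.51533685 0.00240434 0.03247786] 0.032949183600931464 ((515.3568725585938, 2.224316358566284), (46.77695846557617, 3.362055778503418), 7.315837860107422)
[ 0.53866333 -0.15468001  0.07243904] 0.0001258939050422103 [-0.79449327 -0.39063966  0.03361717] yaw 98.30898535371972 t 3.9167
shift [0.1296 0.0516 0.0014] twist [0.    0.    0.028] dist 0.139 t 3.9167
```

The jaws shut to nothing, so the post slipped out. I'll take a look.

```bash
python3 - <<'E'
from h import *
c=env.read_camera("scene"); w=env.read_camera("wrist")
a=cv2.resize(c["color"][130:290,190:340],(400,427)); b=cv2.resize(w["color"],(400,300))
b=np.vstack([b,np.zeros((127,400,3),np.uint8)])
cv2.imwrite("pics/g1.png",np.hstack([a,b])[:,:,::-1])
W=cloud(c); hsv=cv2.cvtColor(c["color"],cv2.COLOR_RGB2HSV)
h=hsv[...,0]; v,u=np.mgrid[:480,:640]
m=(u>225)&(u<275)&(v>165)&(v<225)&(h<12)&(hsv[...,1]>110)&(W[...,2]>.03); p=W[m]; print(len(p),p.min(0),p.max(0),p.mean(0))
E
```

```text
296 [ 0.52411186 -0.1645756   0.03005692] [ 0.55512641 -0.13696433  0.10350713] [ 0.54348634 -0.14671445  0.07039109]
```

View pics/g1.png

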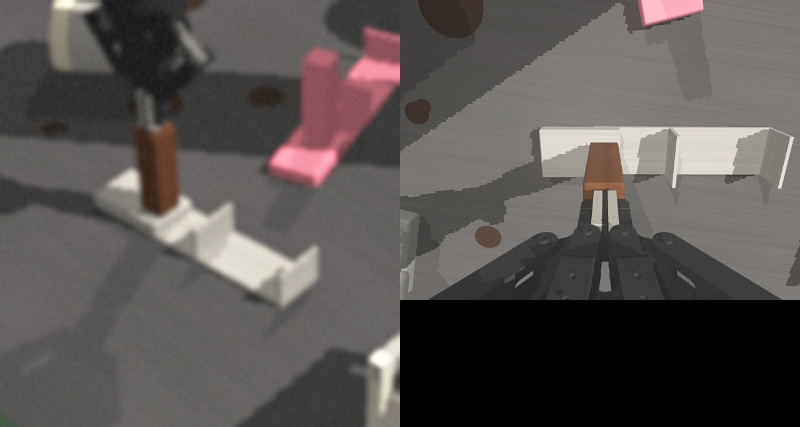

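```bash
python3 - <<'E'
from h import *
s=env.get_state(); t=s["tcp_pos"]; print(t,s["wrist_force"],s["finger_gap"])
for n in("wrist","scene"):
    c=env.read_camera(n); a=np.array(c["attitude"]); A=rot(a); print(n,c["eye"],A[:,2].round(2))
    for P in (t,[.538,-.154,.1],[.538,-.154,.004]):
        q=A.T@(np.array(P)-c["eye"]); print(np.round(P,3),(q[0]/q[2]*c["fx"]+c["cx"]).round(0),(q[1]/q[2]*c["fy"]+c["cy"]).round(0),q[2].round(3))
    w=cloud(c); hsv=cv2.cvtColor(c["color"],cv2.COLOR_RGB2HSV)
    if n=="wrist":
        for r in range(200,480,20): print(r,w[r,484].round(3),c["color"][r,484], w[r,470].round(3))
E
```

```text
[ 0.53823865 -0.15456949  0.07176437] [-0.10889703 -0.42728214  0.26547394] -4.279809582693667e-05
wrist [ 0.45471503 -0.16779535  0.24472847] [ 0.32  0.05 -0.95]
[ 0.538 -0.155  0.072] 330.0 291.0 0.191
[ 0.538 -0.154  0.1  ] 332.0 323.0 0.164
[ 0.538 -0.154  0.004] 330.0 242.0 0.255
200 [ 0.5   -0.067  0.   ] [123 121 117] [ 0.501 -0.075  0.001]
220 [ 0.511 -0.065  0.005] [224 219 210] [ 0.512 -0.073  0.004]
240 [ 0.523 -0.062  0.005] [220 215 206] [ 0.524 -0.07   0.004]
260 [ 0.536 -0.058  0.004] [220 216 208] [ 0.537 -0.067  0.004]
280 [ 0.551 -0.052 -0.   ] [115 112 107] [ 0.552 -0.062  0.   ]
300 [ 0.565 -0.049 -0.   ] [123 121 118] [ 0.566 -0.058  0.   ]
320 [ 0.578 -0.045  0.001] [123 120 117] [ 0.58  -0.054  0.   ]
340 [ 0.593 -0.041  0.   ] [123 121 118] [ 0.595 -0.05   0.   ]
360 [ 0.61  -0.036 -0.001] [122 120 115] [ 0.61  -0.046  0.   ]
380 [ 0.625 -0.032 -0.   ] [120 118 113] [ 0.626 -0.042 -0.   ]
400 [ 0.641 -0.028  0.   ] [122 121 118] [ 0.52  -0.122  0.159]
420 [ 0.521 -0.121  0.166] [63 63 63] [ 0.522 -0.124  0.165]
440 [ 0.521 -0.123  0.172] [63 59 62] [ 0.523 -0.125  0.17 ]
460 [ 0.525 -0.123  0.174] [54 52 52] [ 0.54  -0.117  0.158]
scene [1.19435073 0.74769994 0.88267799] [-0.53 -0.53 -0.66]
[ 0.538 -0.155  0.072] 249.0 188.0 1.363
[ 0.538 -0.154  0.1  ] 248.0 178.0 1.345
[ 0.538 -0.154  0.004] 251.0 211.0 1.408
```

```bash
python3 - <<'E'
from h import *
c=env.read_camera("wrist"); w=cloud(c)
for r in range(230,400,8): print(r,w[r,320].round(3),c["color"][r,320],w[r,330].round(3),w[r,345].round(3),c["color"][r,345])
cv2.imwrite("pics/g2.png",cv2.resize(c["color"][220:400,230:440,::-1],(700,600)))
s=env.get_state(); print(s["joint_pos"],s["tau"])
E
```

```text
230 [ 0.526 -0.162  0.02 ] [115  83  68] [ 0.525 -0.156  0.02 ] [ 0.524 -0.148  0.02 ] [119  82  62]
238 [ 0.526 -0.161  0.034] [119  88  70] [ 0.525 -0.156  0.035] [ 0.524 -0.148  0.034] [127  92  71]
246 [ 0.526 -0.161  0.048] [120  88  72] [ 0.525 -0.156  0.046] [ 0.524 -0.149  0.048] [126  92  72]
254 [ 0.526 -0.161  0.059] [117  84  66] [ 0.525 -0.156  0.059] [ 0.524 -0.149  0.059] [129  93  74]
262 [ 0.526 -0.161  0.068] [120  87  69] [ 0.525 -0.156  0.067] [ 0.524 -0.15   0.069] [123  88  66]
270 [ 0.526 -0.161  0.077] [120  86  67] [ 0.525 -0.156  0.078] [ 0.524 -0.15   0.077] [122  86  66]
278 [ 0.526 -0.161  0.086] [119  87  67] [ 0.525 -0.156  0.085] [ 0.525 -0.15   0.085] [124  89  69]
286 [ 0.525 -0.16   0.094] [119  87  67] [ 0.525 -0.157  0.094] [ 0.525 -0.151  0.093] [121  86  67]
294 [ 0.526 -0.16   0.1  ] [156 109  77] [ 0.526 -0.156  0.099] [ 0.525 -0.151  0.1  ] [153 106  75]
302 [ 0.529 -0.16   0.101] [159 109  76] [ 0.529 -0.156  0.1  ] [ 0.528 -0.15   0.1  ] [144  97  68]
310 [ 0.528 -0.16   0.109] [182 177 167] [ 0.527 -0.156  0.11 ] [ 0.526 -0.151  0.111] [18
[... 592 characters left out ...]
52  0.139] [160 156 146]
366 [ 0.53  -0.159  0.14 ] [132 128 120] [ 0.53  -0.156  0.139] [ 0.526 -0.152  0.143] [58 56 57]
374 [ 0.526 -0.159  0.148] [72 73 72] [ 0.532 -0.156  0.141] [ 0.525 -0.153  0.148] [64 66 65]
382 [ 0.53  -0.159  0.147] [54 52 53] [ 0.535 -0.155  0.139] [ 0.525 -0.153  0.152] [65 70 67]
390 [ 0.531 -0.159  0.148] [46 46 48] [ 0.538 -0.155  0.14 ] [ 0.525 -0.153  0.155] [50 53 51]
398 [ 0.534 -0.158  0.148] [42 44 43] [ 0.541 -0.154  0.14 ] [ 0.526 -0.153  0.157] [53 53 53]
[-4.22980801e-01  3.56896716e-01 -2.19739619e-01  9.95249815e-01
 -9.60932783e-05 -5.67824364e-01] [ 2.98230734e-02 -4.79612410e+01  2.72741193e+01  9.50004207e-03
 -1.51432464e-04  3.81984091e-04]
```

View pics/g2.png

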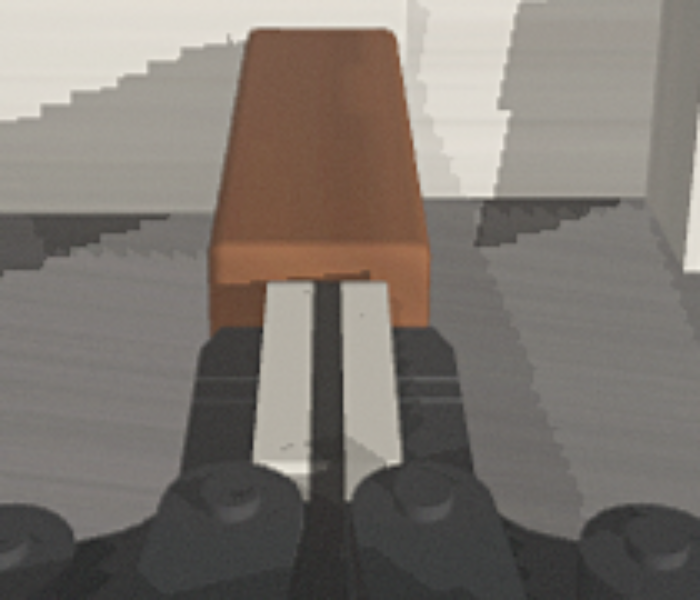

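The picture shows the shut fingers running inside the post: the pads disappear at its top face, and there is almost no wrist force. The post hasn't lifted. I'll back straight out, check, and try again with less force.

>>> servo_tool([
  {"xyz": [0,0,-0.01],"twist": [0,0,0],"jaw": 0},
  {"xyz": [0,0,-0.025],"twist": [0,0,0],"jaw": 0},
  {"xyz": [0,0,-0.045],"twist": [0,0,0],"jaw": 0},
  {"xyz": [0,0,-0.065],"twist": [0,0,0],"jaw": 0},
  {"xyz": [0,0,-0.065],"twist": [0,0,0],"jaw": 0.5},
  {"xyz": [0,0,-0.065],"twist": [0,0,0],"jaw": 0.8},
  {"xyz": [0,0,-0.065],"twist": [0,0,0],"jaw": 0.8},
  {"xyz": [0,0,-0.065],"twist": [0,0,0],"jaw": 0.8},
], squeeze=40)

```text
clock: 4.83
tcp_pos: [0.5379, -0.1543, 0.1364]
orientation: [-0.001, 0.654, 0.757, -0.0]
wrist_force: [0.8, 0.4, 0.1]
finger_gap: 0.0481
```

```bash
python3 - <<'E'
from h import *
c=env.read_camera("wrist"); w=cloud(c); save(c,"w3.png")
p=w[(w[...,2]>.092)&(w[...,2]<.106)&(np.hypot(w[...,0]-.538,w[...,1]+.153)<.035)]
print(len(p),cv2.minAreaRect((p[:,:2]*1000).astype(np.float32)),np.median(p[:,2]))
s=env.get_state(); print(s["tcp_pos"],s["finger_gap"],s["wrist_force"])
E
```

```text
2295 ((537.796875, -156.7321014404297), (26.56422233581543, 26.04436492919922), 7.560263156890869) 0.10008604842350713
[ 0.53781984 -0.15422398  0.13627254] 0.05559195137519477 [ 0.00887108 -0.13423168 -0.43746445]
```

>>> servo_tool([
  {"xyz": [-0.0005,0,0],"twist": [0,0,0],"jaw": 0.8},
  {"xyz": [-0.001,0,0.01],"twist": [0,0,0],"jaw": 0.8},
  {"xyz": [-0.001,0,0.025],"twist": [0,0,0],"jaw": 0.8},
  {"xyz": [-0.001,0,0.045],"twist": [0,0,0],"jaw": 0.8},
  {"xyz": [-0.001,0,0.065],"twist": [0,0,0],"jaw": 0.8},
  {"xyz": [-0.001,0,0.07],"twist": [0,0,0],"jaw": 0.8},
  {"xyz": [-0.001,0,0.07],"twist": [0,0,0],"jaw": 0.6},
  {"xyz": [-0.001,0,0.07],"twist": [0,0,0],"jaw": 0.45},
  {"xyz": [-0.001,0,0.07],"twist": [0,0,0],"jaw": 0.35},
  {"xyz": [-0.001,0,0.07],"twist": [0,0,0],"jaw": 0.28},
  {"xyz": [-0.001,0,0.07],"twist": [0,0,0],"jaw": 0.25},
  {"xyz": [-0.001,0,0.07],"twist": [0,0,0],"jaw": 0.25},
], squeeze=40)

```text
clock: 5.88
tcp_pos: [0.5396, -0.1554, 0.0685]
orientation: [0.001, 0.654, 0.757, 0.001]
wrist_force: [-0.9, 1.9, 5.0]
finger_gap: 0.0231
```

>>> servo_tool([
  {"xyz": [0,0,0],"twist": [0,0,0],"jaw": 0.25},
  {"xyz": [0,0,0],"twist": [0,0,0],"jaw": 0.25},
])

```text
clock: 6.05
tcp_pos: [0.5396, -0.1554, 0.0685]
orientation: [0.001, 0.654, 0.757, 0.001]
wrist_force: [-0.7, 3.5, 5.4]
finger_gap: 0.0234
```

>>> servo_tool([
  {"xyz": [0,0,0],"twist": [0,0,0],"jaw": 0.2},
  {"xyz": [0,0,0],"twist": [0,0,0],"jaw": 0.2},
  {"xyz": [0,0,0],"twist": [0,0,0],"jaw": 0.2},
])

```text
clock: 6.3
tcp_pos: [0.5396, -0.1554, 0.0685]
orientation: [0.001, 0.654, 0.757, 0.001]
wrist_force: [-0.9, 3.8, 5.6]
finger_gap: 0.0233
```

>>> servo_tool([
  {"xyz": [0,0,-0.001],"twist": [0,0,0],"jaw": 0.2},
  {"xyz": [0,0,-0.003],"twist": [0,0,0],"jaw": 0.2},
  {"xyz": [0,0,-0.005],"twist": [0,0,0],"jaw": 0.2},
  {"xyz": [0,0,-0.005],"twist": [0,0,0],"jaw": 0.2},
])

```text
clock: 6.63
tcp_pos: [0.5382, -0.1556, 0.072]
orientation: [-0.0, 0.654, 0.756, -0.0]
wrist_force: [-0.4, 0.1, -4.2]
finger_gap: 0.0225
```

```bash
python3 tip.py t3; python3 - <<'E'
from h import *
c=env.read_camera("wrist"); w=cloud(c); save(c,"w4.png")
p=w[(w[...,2]>.096)&(w[...,2]<.111)&(np.hypot(w[...,0]-.538,w[...,1]+.153)<.02)]
print(len(p),np.percentile(p[:,2],[5,25,50,75,95]),p.mean(0))
cv2.imwrite("pics/g4.png",cv2.resize(c["color"][150:400,200:640,::-1],(792,450)))
E
```

```text
tip wall 52 [0.51468806 0.00281197 0.03593108] 0.03694323694368973 ((514.5103149414062, 2.4605860710144043), (47.447174072265625, 3.5042998790740967), 8.049616813659668)
[ 0.53831939 -0.15563425  0.07188392] 0.022492175332305568 [-0.22551833 -0.22433268 -4.08737901] yaw 98.3058452997934 t 6.6833
4317 [0.09929521 0.10282414 0.10334529 0.10382755 0.1071423 ] [ 0.5344896  -0.15657583  0.10329789]
```

View pics/g4.png

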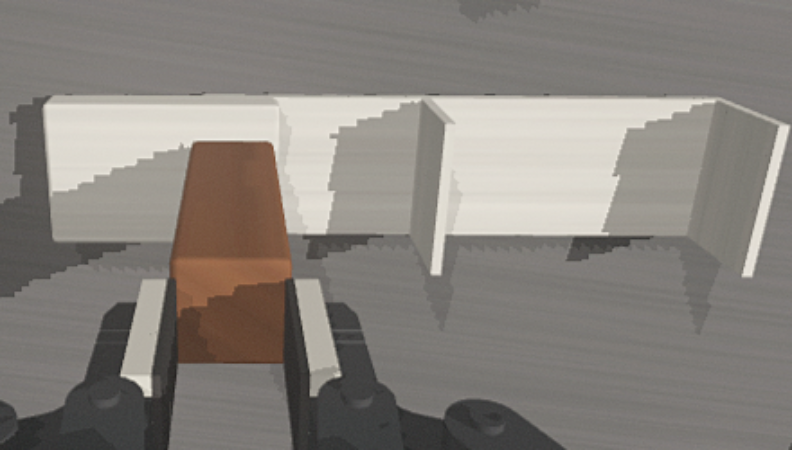

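The post is now gripped properly: the pads are on both faces at (145,320) and (315,320) in the crop, and the strip is lifted about 3 mm and level. Next I'll line it up with the rack mouth.

>>> servo_tool([
  {"xyz": [0.006,0.002,0],"twist": [0,0,0.001],"jaw": 0.2},
  {"xyz": [0.017,0.006,0],"twist": [0,0,0.003],"jaw": 0.2},
  {"xyz": [0.032,0.012,0],"twist": [0,0,0.006],"jaw": 0.2},
  {"xyz": [0.048,0.018,0],"twist": [0,0,0.01],"jaw": 0.2},
  {"xyz": [0.065,0.024,0],"twist": [0,0,0.013],"jaw": 0.2},
  {"xyz": [0.082,0.031,0],"twist": [0,0,0.017],"jaw": 0.2},
  {"xyz": [0.099,0.037,0],"twist": [0,0,0.02],"jaw": 0.2},
  {"xyz": [0.115,0.043,0],"twist": [0,0,0.024],"jaw": 0.2},
  {"xyz": [0.129,0.048,0],"twist": [0,0,0.027],"jaw": 0.2},
  {"xyz": [0.139,0.052,0],"twist": [0,0,0.029],"jaw": 0.2},
  {"xyz": [0.145,0.0544,0],"twist": [0,0,0.03],"jaw": 0.2},
  {"xyz": [0.145,0.0544,0],"twist": [0,0,0.03],"jaw": 0.2},
], squeeze=50)

```text
clock: 7.73
tcp_pos: [0.5717, -0.0025, 0.0722]
orientation: [-0.0, 0.664, 0.747, 0.0]
wrist_force: [-0.2, -0.8, -4.6]
finger_gap: 0.0218
```

```bash
python3 - <<'E'
from h import *
from tip import look
look("t4",255,300,225,300)
c=np.load("t4.npz")["w"]
o=np.array([.5442,.2294]); a=np.deg2rad(96.6); U=np.array([np.cos(a),np.sin(a)]); V=np.array([-U[1],U[0]])
rel=(c[...,:2]-o); x=rel@U; y=rel@V; z=c[...,2]
m=(x>-.12)&(x<-.06)&(abs(y)<.05)&(z>.028)&(z<.045); print("tip in rack",m.sum(),x[m].mean(),x[m].max(),y[m].min(),y[m].max(),np.median(z[m]),np.rad2deg(np.arctan(np.polyfit(y[m],x[m],1)[0])))
t=env.get_state()["tcp_pos"][:2]-o; print("tcp in rack",t@U,t@V)
E
```

```text
tip wall 140 [0.54459994 0.18072362 0.04208614] 0.0425203929611615 ((544.6021118164062, 181.29185485839844), (59.32346725463867, 128.62118530273438), 86.39325714111328)
[ 0.57158306 -0.00350745  0.07219032] 0.022147832937856854 [-0.0089525  -0.67003812 -3.51764539] yaw 96.67831429888889 t 7.7833
tip in rack 37 -0.0737666724094506 -0.07227358513694744 -0.023303290656653892 0.023689917750115343 0.038273549895317505 0.12880971793856943
tcp in rack -0.23451125181694485 -0.0004318719584537205
```

>>> servo_tool([
  {"xyz": [0.003,0,0.001],"twist": [0,0,0],"jaw": 0.2},
  {"xyz": [0.01,0,0.002],"twist": [0,0,0],"jaw": 0.2},
  {"xyz": [0.021,0,0.002],"twist": [0,0,0],"jaw": 0.2},
  {"xyz": [0.034,0,0.002],"twist": [0,0,0],"jaw": 0.2},
  {"xyz": [0.048,0,0.002],"twist": [0,0,0],"jaw": 0.2},
  {"xyz": [0.062,0,0.002],"twist": [0,0,0],"jaw": 0.2},
  {"xyz": [0.076,0,0.002],"twist": [0,0,0],"jaw": 0.2},
  {"xyz": [0.09,0,0.002],"twist": [0,0,0],"jaw": 0.2},
  {"xyz": [0.103,0,0.002],"twist": [0,0,0],"jaw": 0.2},
  {"xyz": [0.114,0,0.002],"twist": [0,0,0],"jaw": 0.2},
  {"xyz": [0.122,0,0.002],"twist": [0,0,0],"jaw": 0.2},
  {"xyz": [0.122,0,0.002],"twist": [0,0,0],"jaw": 0.2},
])

```text
clock: 8.78
tcp_pos: [0.5572, 0.119, 0.0703]
orientation: [-0.0, 0.664, 0.747, 0.0]
wrist_force: [-0.3, 0.2, -4.4]
finger_gap: 0.0218
```

```bash
cat > rk.py <<'E'
from h import *
o=np.array([.5442,.2294]); a=np.deg2rad(96.6); U=np.array([np.cos(a),np.sin(a)]); V=np.array([-U[1],U[0]])
def inrack(w): rel=w[...,:2]-o; return rel@U,rel@V,w[...,2]
def rep(tag):
    c=env.read_camera("top"); save(c,tag+".png"); x,y,z=inrack(cloud(c)); hsv=cv2.cvtColor(c["color"],cv2.COLOR_RGB2HSV)
    s=env.get_state(); T=rot(s["orientation"]); t=s["tcp_pos"]; print("tcp rack",(t[:2]-o)@U,(t[:2]-o)@V,t[2],"yaw",np.rad2deg(np.arctan2(T[1,0],T[0,0])),"gap",s["finger_gap"],"F",s["wrist_force"].round(1),"t",s["clock"])
    wood=(hsv[...,0]>12)&(hsv[...,0]<28)&(hsv[...,1]>70)&(hsv[...,2]>110)
    def pr(n,m):
        if m.sum()>8: 
            A=np.c_[x[m],y[m],np.ones(m.sum())]; k=np.linalg.lstsq(A,z[m],rcond=None)[0]
            print(n,m.sum(),"x",np.percentile(x[m],[2,98]).round(4),"y",np.percentile(y[m],[2,98]).round(4),"z",np.percentile(z[m],[10,50,90]).round(4),"slopes",k[:2].round(3))
    pr("wood in rack",wood&(x>-.05)&(x<.07)&(abs(y)<.06)&(z>.05))
    pr("wood out",wood&(x>-.3)&(x<-.05)&(abs(y)<.06)&(z>.03))
    far=(hsv[...,1]<60)&(abs(y)<.027)&(hsv[...,2]>100)
    px=(t[:2]-o)@U
    pr("near wall",far&(abs(x-px-.0635)<.008)&(z>.025)&(z<.11))
    pr("far wall",far&(abs(x-px-.158)<.008)&(z>.025)&(z<.11))
    return c
if __name__=="__main__":
    import sys; rep(sys.argv[1])
E
python3 rk.py t5
```

```text
tcp rack -0.1123272377385893 -0.00028373357393454034 0.07023659617916725 yaw 96.68847720742517 gap 0.022259474694919228 F [-0.2 -0.7 -5.2] t 8.8333
wood in rack 1606 x [-0.0271  0.0285] y [-0.047   0.0514] z [0.1138 0.1172 0.12  ] slopes [-0.048 -0.025]
wood out 36 x [-0.1579 -0.0597] y [-0.0173  0.0507] z [0.5623 0.572  0.5885] slopes [-0.022  0.193]
far wall 49 x [0.0469 0.05  ] y [-0.0222  0.0242] z [0.0298 0.0361 0.0397] slopes [ 0.321 -0.013]
```

>>> servo_tool([
  {"xyz": [0,0,-0.002],"twist": [0,0,0],"jaw": 0.2},
  {"xyz": [0,0,-0.006],"twist": [0,0,0],"jaw": 0.2},
  {"xyz": [0,0,-0.012],"twist": [0,0,0],"jaw": 0.2},
  {"xyz": [0,0,-0.018],"twist": [0,0,0],"jaw": 0.2},
  {"xyz": [0,0,-0.024],"twist": [0,0,0],"jaw": 0.2},
  {"xyz": [0,0,-0.029],"twist": [0,0,0],"jaw": 0.2},
  {"xyz": [0,0,-0.033],"twist": [0,0,0],"jaw": 0.2},
  {"xyz": [0,0,-0.036],"twist": [0,0,0],"jaw": 0.2},
  {"xyz": [0,0,-0.039],"twist": [0,0,0],"jaw": 0.2},
  {"xyz": [0,0,-0.042],"twist": [0,0,0],"jaw": 0.2},
  {"xyz": [0,0,-0.045],"twist": [0,0,0],"jaw": 0.2},
  {"xyz": [0,0,-0.048],"twist": [0,0,0],"jaw": 0.2},
])

```text
clock: 9.83
tcp_pos: [0.5571, 0.1169, 0.118]
orientation: [-0.0, 0.665, 0.747, -0.001]
wrist_force: [0.2, 0.2, -5.7]
finger_gap: 0.0223
```

>>> servo_tool([
  {"xyz": [0,0,-0.002],"twist": [0,0,0],"jaw": 0.2},
  {"xyz": [0,0,-0.0045],"twist": [0,0,0],"jaw": 0.2},
  {"xyz": [0,0,-0.0045],"twist": [0,0,0],"jaw": 0.2},
  {"xyz": [0,0,-0.0045],"twist": [0,0,0],"jaw": 0.2},
])

```text
clock: 10.17
tcp_pos: [0.5576, 0.117, 0.1228]
orientation: [0.0, 0.665, 0.747, 0.0]
wrist_force: [0.2, -0.0, -6.1]
finger_gap: 0.0219
```

```bash
python3 - <<'E'
from h import *
from rk import rep,inrack
rep("t6")
c=env.read_camera("scene"); x,y,z=inrack(cloud(c)); hsv=cv2.cvtColor(c["color"],cv2.COLOR_RGB2HSV)
m=(hsv[...,0]<20)&(hsv[...,1]>70)&(abs(x)<.06)&(abs(y)<.065)&(z>.04)&(z<.18); 
t=m&(z>.105); A=np.c_[x[t],y[t],np.ones(t.sum())]; 
print("scene wood",m.sum(),"z",np.percentile(z[m],[1,50,99]).round(4))
top=t&(abs(x)<.024)&(abs(y)<.044); A=np.c_[x[top],y[top],np.ones(top.sum())]; print("top plane",np.linalg.lstsq(A,z[top],rcond=None)[0])
cv2.imwrite("pics/s6.png",cv2.resize(c["color"][150:350,240:440,::-1],(600,600)))
E
```

```text
tcp rack -0.11318569346726655 -0.0002914387699726931 0.12267436810232615 yaw 96.60066327528976 gap 0.02215163998023549 F [-0.2 -0.1 -6.6] t 10.2167
wood in rack 1554 x [-0.0248  0.0283] y [-0.0468  0.0512] z [0.1233 0.1268 0.1297] slopes [-0.109 -0.036]
wood out 38 x [-0.16   -0.0619] y [-0.0005  0.0448] z [0.6163 0.6236 0.6369] slopes [0.061 0.066]
far wall 134 x [0.0386 0.0462] y [-0.0238  0.0236] z [0.0525 0.0594 0.0856] slopes [ 5.069 -0.038]
scene wood 2036 z [0.0614 0.1257 0.1306]
top plane [-0.02544102  0.00088175  0.12750416]
```

View pics/s6.png

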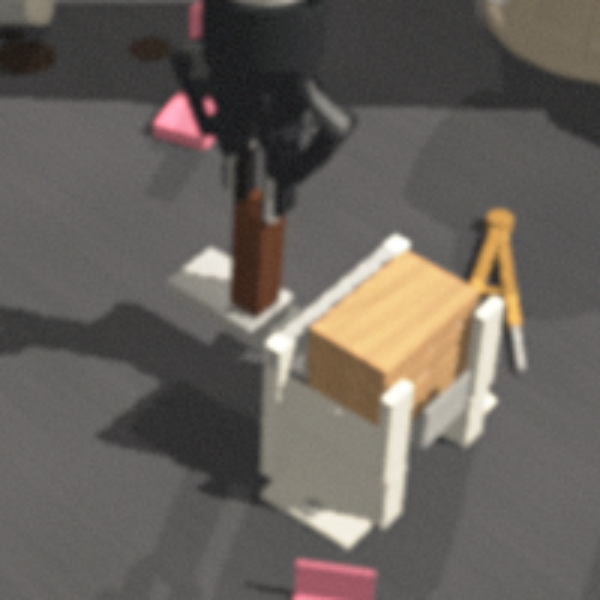

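The whole stack is up about 10 mm (top at 0.1275), still inside the rack, with a slight tip-down sag. I'll trim that by 0.02 rad and draw straight back slowly.

>>> servo_tool([
  {"xyz": [0,0,0],"twist": [0,0.01,0],"jaw": 0.2},
  {"xyz": [0,0,0],"twist": [0,0.02,0],"jaw": 0.2},
  {"xyz": [0,0,0],"twist": [0,0.02,0],"jaw": 0.2},
  {"xyz": [-0.001,0,0],"twist": [0,0.02,0],"jaw": 0.2},
  {"xyz": [-0.004,0,0],"twist": [0,0.02,0],"jaw": 0.2},
  {"xyz": [-0.008,0,0],"twist": [0,0.02,0],"jaw": 0.2},
  {"xyz": [-0.013,0,0],"twist": [0,0.02,0],"jaw": 0.2},
  {"xyz": [-0.018,0,0],"twist": [0,0.02,0],"jaw": 0.2},
  {"xyz": [-0.023,0,0],"twist": [0,0.02,0],"jaw": 0.2},
  {"xyz": [-0.028,0,0],"twist": [0,0.02,0],"jaw": 0.2},
  {"xyz": [-0.033,0,0],"twist": [0,0.02,0],"jaw": 0.2},
  {"xyz": [-0.037,0,0],"twist": [0,0.02,0],"jaw": 0.2},
])

```text
clock: 11.27
tcp_pos: [0.5619, 0.0795, 0.1228]
orientation: [-0.007, 0.665, 0.746, 0.007]
wrist_force: [-1.1, 1.7, -6.5]
finger_gap: 0.0224
```

```bash
python3 rk.py t7
```

```text
tcp rack -0.15152741148011184 -0.00040418587628528375 0.12276291427921349 yaw 96.54962474508525 gap 0.021785614487639157 F [ 0.9 -0.3 -6.8] t 11.3167
wood in rack 1837 x [-0.0489  0.0218] y [-0.0464  0.0518] z [0.1247 0.1284 0.1313] slopes [ 0.09 -0.02]
wood out 565 x [-0.1102 -0.0504] y [-0.0452  0.0513] z [0.0868 0.0933 0.0969] slopes [-6.675 -0.032]
near wall 68 x [-0.0909 -0.0801] y [-0.0217  0.0137] z [0.0538 0.058  0.0866] slopes [-2.424  0.327]
```

>>> servo_tool([
  {"xyz": [-0.005,0,-0.0001],"twist": [0,0,0],"jaw": 0.2},
  {"xyz": [-0.01,0,-0.0002],"twist": [0,0,0],"jaw": 0.2},
  {"xyz": [-0.015,0,-0.0003],"twist": [0,0,0],"jaw": 0.2},
  {"xyz": [-0.02,0,-0.0004],"twist": [0,0,0],"jaw": 0.2},
  {"xyz": [-0.025,0,-0.0005],"twist": [0,0,0],"jaw": 0.2},
  {"xyz": [-0.03,0,-0.0006],"twist": [0,0,0],"jaw": 0.2},
  {"xyz": [-0.035,0,-0.0007],"twist": [0,0,0],"jaw": 0.2},
  {"xyz": [-0.04,0,-0.0008],"twist": [0,0,0],"jaw": 0.2},
  {"xyz": [-0.045,0,-0.0009],"twist": [0,0,0],"jaw": 0.2},
  {"xyz": [-0.05,0,-0.001],"twist": [0,0,0],"jaw": 0.2},
  {"xyz": [-0.055,0,-0.0011],"twist": [0,0,0],"jaw": 0.2},
  {"xyz": [-0.06,0,-0.0012],"twist": [0,0,0],"jaw": 0.2},
])

```text
clock: 12.32
tcp_pos: [0.5688, 0.0201, 0.1228]
orientation: [-0.007, 0.665, 0.747, 0.007]
wrist_force: [-1.4, 0.7, -5.4]
finger_gap: 0.0214
```

>>> servo_tool([
  {"xyz": [-0.006,0,-0.0001],"twist": [0,0,0],"jaw": 0.2},
  {"xyz": [-0.012,0,-0.0002],"twist": [0,0,0],"jaw": 0.2},
  {"xyz": [-0.019,0,-0.0004],"twist": [0,0,0],"jaw": 0.2},
  {"xyz": [-0.027,0,-0.0005],"twist": [0,0,0],"jaw": 0.2},
  {"xyz": [-0.036,0,-0.0007],"twist": [0,0,0],"jaw": 0.2},
  {"xyz": [-0.045,0,-0.0009],"twist": [0,0,0],"jaw": 0.2},
  {"xyz": [-0.054,0,-0.0011],"twist": [0,0,0],"jaw": 0.2},
  {"xyz": [-0.062,0,-0.0012],"twist": [0,0,0],"jaw": 0.2},
  {"xyz": [-0.069,0,-0.0014],"twist": [0,0,0],"jaw": 0.2},
  {"xyz": [-0.074,0,-0.0015],"twist": [0,0,0],"jaw": 0.2},
  {"xyz": [-0.077,0,-0.0015],"twist": [0,0,0],"jaw": 0.2},
  {"xyz": [-0.077,0,-0.0015],"twist": [0,0,0],"jaw": 0.2},
])

```text
clock: 13.32
tcp_pos: [0.5777, -0.0566, 0.1227]
orientation: [-0.007, 0.665, 0.746, 0.007]
wrist_force: [0.1, 0.9, -4.6]
finger_gap: 0.0215
```

```bash
python3 - <<'E'
from rk import *
rep("t8")
c=env.read_camera("scene"); cv2.imwrite("pics/s8.png",cv2.resize(c["color"][130:350,180:440,::-1],(780,660))[:600])
print(rot(env.get_state()["orientation"])[:,2])
E
```

```text
tcp rack -0.287395292011053 -0.00031386533244118393 0.12268950611524718 yaw 96.57444038053875 gap 0.021930036833465512 F [ 0.4  0.1 -4.9] t 13.3667
wood in rack 1151 x [-0.012   0.0262] y [-0.0477  0.0504] z [0.0868 0.1048 0.108 ] slopes [ 0.208 -0.002]
wood out 1792 x [-0.2422 -0.1403] y [-0.0464  0.0509] z [0.0897 0.0938 0.0971] slopes [-1.375 -0.126]
near wall 198 x [-0.2315 -0.2162] y [-0.0223  0.0238] z [0.0556 0.0597 0.088 ] slopes [0.101 0.001]
far wall 139 x [-0.1372 -0.1268] y [-0.0226  0.0237] z [0.057  0.0601 0.09  ] slopes [ 3.124 -0.007]
[-0.00240662  0.02016507 -0.99979377]
```

View pics/s8.png

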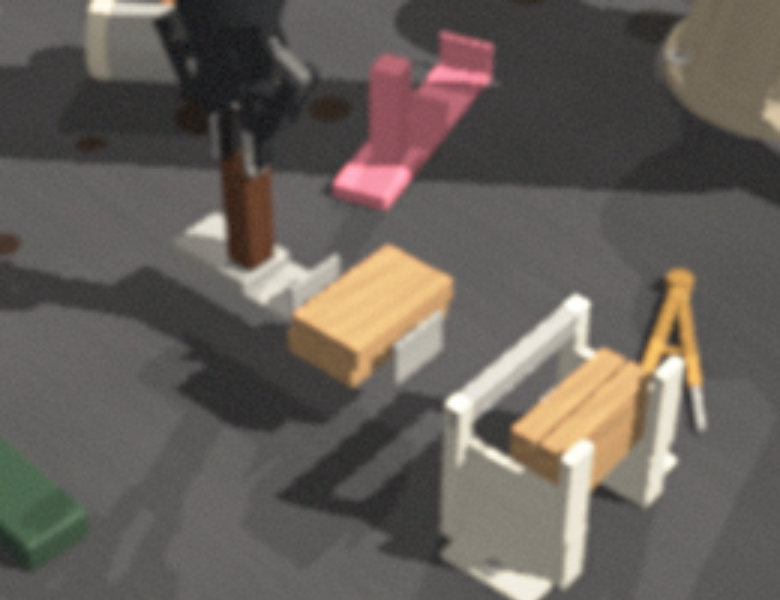

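The upper two stayed in the rack, leaning on edge at about (580,400). The lower two lie flat in the pocket at about (370,305). Now I'll lower the scoop.

>>> servo_tool([
  {"xyz": [0,0,0.003],"twist": [0,-0.004,0],"jaw": 0.2},
  {"xyz": [0,0,0.008],"twist": [0,-0.008,0],"jaw": 0.2},
  {"xyz": [0,0,0.014],"twist": [0,-0.012,0],"jaw": 0.2},
  {"xyz": [0,0,0.02],"twist": [0,-0.015,0],"jaw": 0.2},
  {"xyz": [0,0,0.026],"twist": [0,-0.015,0],"jaw": 0.2},
  {"xyz": [0,0,0.032],"twist": [0,-0.015,0],"jaw": 0.2},
  {"xyz": [0,0,0.037],"twist": [0,-0.015,0],"jaw": 0.2},
  {"xyz": [0,0,0.042],"twist": [0,-0.015,0],"jaw": 0.2},
  {"xyz": [0,0,0.046],"twist": [0,-0.015,0],"jaw": 0.2},
  {"xyz": [0,0,0.049],"twist": [0,-0.015,0],"jaw": 0.2},
  {"xyz": [0,0,0.051],"twist": [0,-0.015,0],"jaw": 0.2},
  {"xyz": [0,0,0.051],"twist": [0,-0.015,0],"jaw": 0.2},
])

```text
clock: 14.42
tcp_pos: [0.5772, -0.0549, 0.0713]
orientation: [-0.002, 0.665, 0.747, 0.001]
wrist_force: [-0.5, 0.1, -4.0]
finger_gap: 0.0218
```

>>> servo_tool([
  {"xyz": [0,0,0.001],"twist": [0,0,0],"jaw": 0.2},
  {"xyz": [0,0,0.002],"twist": [0,0,0],"jaw": 0.2},
  {"xyz": [0,0,0.003],"twist": [0,0,0],"jaw": 0.2},
  {"xyz": [0,0,0.003],"twist": [0,0,0],"jaw": 0.2},
  {"xyz": [0,0,0.003],"twist": [0,0,0],"jaw": 0.2},
])

```text
clock: 14.83
tcp_pos: [0.5776, -0.0549, 0.0689]
orientation: [-0.002, 0.665, 0.747, 0.002]
wrist_force: [0.4, 0.4, -4.8]
finger_gap: 0.0217
```

```bash
python3 rk.py t9
```

```text
tcp rack -0.2862598965142129 -0.0004864146844855411 0.06891657343076962 yaw 96.59585681798448 gap 0.022161882201695307 F [ 0.4  0.7 -4.1] t 14.8833
wood in rack 1182 x [-0.012   0.0263] y [-0.0479  0.0507] z [0.0846 0.1047 0.108 ] slopes [ 0.248 -0.009]
wood out 1515 x [-0.2351 -0.1396] y [-0.0462  0.0498] z [0.0361 0.0393 0.0426] slopes [-1.68  -0.103]
near wall 45 x [-0.2236 -0.2203] y [-0.0238  0.0216] z [0.0292 0.0323 0.0352] slopes [-0.463  0.013]
far wall 36 x [-0.1284 -0.1256] y [-0.024   0.0221] z [0.0307 0.0337 0.0362] slopes [0.102 0.039]
```

>>> servo_tool([
  {"xyz": [0,0,0.0007],"twist": [0,0,0],"jaw": 0.2},
  {"xyz": [0,0,0.0015],"twist": [0,0,0],"jaw": 0.2},
  {"xyz": [0,0,0.0015],"twist": [0,0,0],"jaw": 0.2},
])

```text
clock: 15.13
tcp_pos: [0.5781, -0.0549, 0.0687]
orientation: [-0.001, 0.665, 0.747, 0.002]
wrist_force: [-2.5, 0.5, 5.0]
finger_gap: 0.0217
```

On the bench (wrist force now +5 N). I'll release gently, then rise.

>>> servo_tool([
  {"xyz": [0,0,-0.001],"twist": [0,0,0],"jaw": 0.24},
  {"xyz": [0,0,-0.001],"twist": [0,0,0],"jaw": 0.3},
  {"xyz": [0,0,-0.001],"twist": [0,0,0],"jaw": 0.4},
  {"xyz": [0,0,-0.001],"twist": [0,0,0],"jaw": 0.55},
  {"xyz": [0,0,-0.001],"twist": [0,0,0],"jaw": 0.65},
  {"xyz": [0,0,-0.001],"twist": [0,0,0],"jaw": 0.65},
  {"xyz": [0,0,-0.001],"twist": [0,0,0],"jaw": 0.65},
  {"xyz": [0,0,-0.001],"twist": [0,0,0],"jaw": 0.65},
])

```text
clock: 15.8
tcp_pos: [0.5775, -0.0548, 0.0683]
orientation: [-0.002, 0.665, 0.747, 0.002]
wrist_force: [0.1, -0.4, -1.0]
finger_gap: 0.0556
```

>>> servo_tool([
  {"xyz": [0,0,-0.005],"twist": [0,0,0],"jaw": 0.65},
  {"xyz": [0,0,-0.015],"twist": [0,0,0],"jaw": 0.65},
  {"xyz": [0,0,-0.03],"twist": [0,0,0],"jaw": 0.65},
  {"xyz": [0,0,-0.045],"twist": [0,0,0],"jaw": 0.65},
  {"xyz": [0,0,-0.06],"twist": [0,0,0],"jaw": 0.65},
  {"xyz": [0,0,-0.08],"twist": [0,0,0],"jaw": 0.65},
  {"xyz": [0,0,-0.1],"twist": [0,0,0],"jaw": 0.65},
  {"xyz": [0,0,-0.12],"twist": [0,0,0],"jaw": 0.65},
  {"xyz": [0,0,-0.13],"twist": [0,0,0],"jaw": 0.65},
  {"xyz": [0,0,-0.13],"twist": [0,0,0],"jaw": 0.65},
  {"xyz": [0,0,-0.13],"twist": [0,0,0],"jaw": 0.65},
  {"xyz": [0,0,-0.13],"twist": [0,0,0],"jaw": 0.65},
])

```text
clock: 16.8
tcp_pos: [0.577, -0.0554, 0.1972]
orientation: [-0.002, 0.665, 0.747, 0.001]
wrist_force: [-0.2, 0.4, -0.7]
finger_gap: 0.0558
```

```bash
python3 - <<'E'
from rk import *
rep("t10")
c=env.read_camera("wrist"); x,y,z=inrack(cloud(c)); hsv=cv2.cvtColor(c["color"],cv2.COLOR_RGB2HSV)
m=(z>.095)&(z<.108)&(abs(x+.285)<.03)&(abs(y)<.03); print("post top",m.sum(),x[m].mean(),y[m].mean(),np.median(z[m]))
m=(abs(x+.175)<.025)&(abs(y)<.042)&(z>.033)&(z<.05); A=np.c_[x[m],y[m],np.ones(m.sum())]; print("packer2 top",m.sum(),np.median(z[m]),np.linalg.lstsq(A,z[m],rcond=None)[0][:2])
s=env.read_camera("scene"); cv2.imwrite("pics/f.png",np.hstack([cv2.resize(s["color"][140:350,190:430],(400,350)),cv2.resize(c["color"],(400,350))])[:,:,::-1])
E
```

```text
tcp rack -0.2865301146347175 0.0004194577448009438 0.19686591888707816 yaw 96.59913909020914 gap 0.05570817385299947 F [-0.1  0.1  0.1] t 16.85
wood in rack 1121 x [-0.0119  0.0265] y [-0.0476  0.0505] z [0.0923 0.105  0.1079] slopes [ 0.179 -0.009]
wood out 1545 x [-0.2476 -0.1394] y [-0.0466  0.0496] z [0.0361 0.0394 0.0429] slopes [-2.298 -0.105]
near wall 45 x [-0.2234 -0.2203] y [-0.0238  0.0224] z [0.029  0.0327 0.0357] slopes [-0.634 -0.015]
far wall 36 x [-0.1284 -0.1256] y [-0.0237  0.0225] z [0.0303 0.0331 0.0355] slopes [-0.007  0.064]
post top 1420 -0.28752072627652175 0.0020444118377218336 0.10010313440850285
packer2 top 6156 0.040266408394450226 [3.07281543e-05 3.49639884e-04]
```

View pics/f.png

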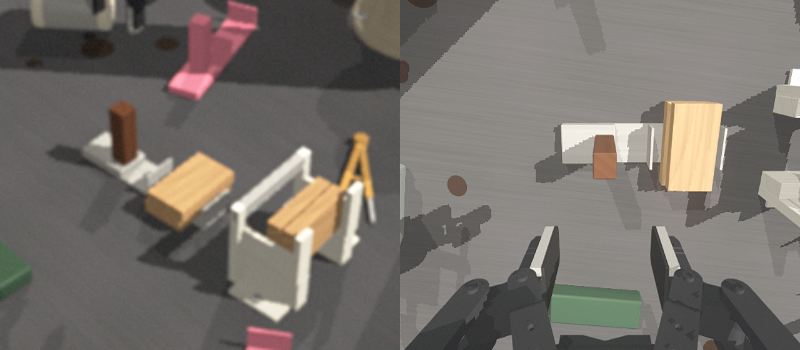

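The final picture shows the scoop flat and released. Packers 1 and 2 are level in its pocket, 3 and 4 are leaning in the rack, and the gripper is clear of everything. Handing in.

```bash
python3 -c "
from workcell import env
print(env.hand_in())"
```

```text
the job is handed in; nothing more can be done
None
```

I lifted the stack on the scoop, drew the lower two packers out under the strike bar, and set the scoop down on the bench. I released it and handed the job in at about 17 s of the 54 s allowed; no verdict is reported.

**What went wrong on the way:** the first grip, at 100 N, failed. The jaws shut to zero and the wrist picture showed the fingers inside the post, so it had not been lifted. The post had not moved noticeably. I backed straight out and gripped again at 40–50 N, which held for the whole job, though the gap read about 22 mm on a 26 mm post.

**The lift:** the stack rose about 10 mm, still inside the rack. It drooped slightly towards the tip, so I trimmed it by 0.02 rad before drawing out.

**Last checks before hand-in:**
- **Scoop:** it is released, with the top of its post at 0.100 m, as it should be flat on the bench. The post is about 0.287 m from the rack's origin, over the 0.18 m needed.
- **Packer 2:** its top is level (slope under 0.001) at 0.040 m. Its centre is about 0.117 m along the scoop from the post, within the 0.08–0.14 m limits.
- **Packers 3 and 4:** they stayed in the rack, tipped on edge and leaning rather than flat. Their tops span about -0.012 to +0.027 m in rack x. I could not measure packer 3's own pose, so its position is inferred from those tops.
- **Contact:** the gripper is well clear of everything, with almost no wrist force. The fingers stayed away from the packers throughout.

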